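Shut off and vent a sprayer leak-test manifold

ROBOT

A 6-joint arm with a two-finger parallel gripper is mounted at the origin on the work surface. World frame = base frame: x ahead of the robot, y to its left, z up, the work surface at z = 0. Lengths are in m, angles in rad, forces in N, time in s.
With the tool pointing down it reaches from about 0.35 to 0.8 m from the base axis. Payload 7.3 kg.
Tool frame: the origin (TCP) lies between the finger pads; the fingertips stand 19 mm ahead of it and the grasp point (between the pads) is the TCP; z points along the fingers, x is the direction in which the jaws open and shut, and the axes are right-handed (so a half turn about z gives the same grasp; the last joint's range is limited). The gripper opens to 85 mm and grips with 20 to 120 N. Pads are 22 mm wide; open, the fingers measure 114 mm over their backs; the gripper's body (76 mm by 85 mm) begins 54 mm behind the grasp point. The pads swing forward as they close: fully open they stand 13 mm farther back than shut.
Start: joints at [-1.436, 0.342, 1.524, -0, 1.275, -0.146], TCP at [0.146, -0.504, 0.25] pointing down, gripper open.
Joint ranges: [-2.53, 2.53], [-0.77, 2.02], [0.04, 2.7], [-1, 4.14], [0.28, 2.66], [-3.11, 3.11]. Speed limits (rad/s): [2.57, 2.57, 3.14, 3.14, 3.14, 3.14].

INTERFACE

Orientations are given as [roll, pitch, yaw] about the fixed x, y, z axes, in that order (R = Rz(yaw) Ry(pitch) Rx(roll)).
In Python, from station import robot, planner, vision, order gives the robot as it stands. Calls block until the motion is done:
- robot.move_to(position, orientation): joint-space move of the TCP to a pose.
- robot.move_straight(position, frame=None, max_speed=0.15): straight line of the TCP; frame=None keeps the orientation; max_speed is the mean speed in m/s.
- robot.move_joints(angles): joint-space move.
- robot.move_gripper(opening): finger opening in m; the grip force is fixed at half the most; returns when the fingers have stopped.
- robot.wait(seconds).
- planner.inverse_kinematics(position, orientation): joint angles nearest the present ones, or None.
- vision.capture(name): name is "scene" or "top"; returns the picture (420x560x3 uint8, red, green, blue); there is no depth.
- vision.calibration(name): a dict with "camera_matrix" (3x3 intrinsics, pixels), "k1" (the pictures are not rectified: a ray, as slopes to the right and down, at radius r is drawn at 1 + k1 r^2 times it, then the intrinsics apply), "camera_from_world" (4x4, takes a point from world to camera coordinates). Camera axes: x right, y down, z forward; pixel columns grow to the right and rows downward; lengths in m; the calibration is good to about 2 mm. A picture is of the moment at which its call begins. calibration takes no time and is no camera call.
A pose or a line that the arm cannot do raises robot.IKError and nothing moves.
- order.finish_job(): hands the job in, once; it reports no verdict.
Trained networks look in the newest picture that a camera, given by its name, has taken for a name from the list of things; names that differ only in an ending like _2 or _b are one class to them, and where a whole thing is asked for, a point or a joint stands for the part that bears it (a point fixed in the world has none). Each returns a list of dicts, best first, with "p" (0 to 1); they miss things now and then, are a little off and sometimes report something else, mostly with a low value. They report only what shows in the picture. A call takes as long as a camera call.
- vision.cut_out(camera, thing): "region" (420x560 bool, what is visible of it) and "xy" ([column, row] in pixels, amid what is visible of it).
- vision.landmark_of(camera, thing): "xy" ([column, row] in pixels: a listed point, or the origin of a listed thing).
Readings, each from a call of its own:
- robot.read_time(): time.
- robot.read_joints(): joint angles.
- robot.read_joint_velocities(): joint speeds.
- robot.read_effort(): joint torques, N m.
- robot.read_tcp_pos(): TCP position.
- robot.read_orientation(): TCP orientation.
- robot.read_wrist_force(): force on the tool from outside, world axes, zero at the start.
- robot.read_ft_torque(): the same for the moment, N m.
- robot.read_gripper_width(): finger opening in m.
Only numpy, scipy, OpenCV 4.12 (cv2) and the standard library are available. Lean on these libraries where they do the work, as an engineer would, in place of code of your own. Each camera call takes 0.05 s, during which the arm holds its last target.

TASK

The leak test on the sprayer tank is finished, so let the pressure off: with one finger push the lever of the supply valve (the branch with the filter-regulator) round until it is fully shut, square across its pipe, and only then push the lever of the vent valve (the branch that ends in the bare bronze silencer) round until it is fully open, in line with its pipe. Leave the tank's valve open as it is. Only push the levers, never take hold of them, and do not disturb the loose things standing around.

Things in the scene. Friction and masses are not known exactly. Their poses are not given: they have to be found in the camera images.
- manifold: Leak-test manifold: square aluminium bar 36 x 500 x 36 mm, axis 100 mm above the table, on two dark stands, fixed. Origin on the table below the bar's middle; y along the bar. Three parallel branch pipes leave its +x side (away from the robot) at y = -190, 0, +190 mm, valve stems 80 mm from the bar; which branch is where varies.
- supply_branch: Supply branch, fixed: the one with the filter-regulator (grey 44 mm cube 162 mm past the stem, black knob on top to height 154 mm, clear bowl below, side gauge); pipe then bends down into the table. Origin on the table below the valve stem; x along the pipe away from the bar, z up. Pipe axis at height 100, pipe 21, valve body 37 dia; bar at x = -80.
- vent_branch: Vent branch, fixed: the short one that ends in a bare sintered-bronze silencer (25 mm dia cone, tip 200 mm past the stem). Origin on the table below the valve stem; x along the pipe away from the bar, z up. Pipe axis at height 100, pipe 21, valve body 37 dia; bar at x = -80.
- tank_branch: Tank branch, fixed: the one with a translucent 2-litre sprayer tank (128 mm dia, top at height 165, 160 to 374 mm past the stem) lying on a wooden saddle, neck in a black cap. Origin on the table below the valve stem; x along the pipe away from the bar, z up. Pipe axis at height 100, pipe 21, valve body 37 dia; bar at x = -80.
- supply_lever (a joint): Supply valve lever. 0 = shut: across the pipe, pointing to its branch's +y; 1.571 = fully open: in line, pointing to branch +x; stops at both. At angle a it points along (sin a, cos a) in branch x, y (clockwise from above opens). Takes about 5 N pushed sideways at the sleeve, stays where left. Starts open (1.2 to 1.571).
- supply_sleeve (a point): Centre of the black sleeve of the supply lever, 74 mm from the stem axis, 150 mm above the table. Sleeve 72 mm long (38 to 110 mm from the stem axis), 20 wide, 11 tall; below it, when in line, the pipe's top is at height 111 mm. y runs along the lever to its free end, x across the sleeve, z up.
- vent_lever (a joint): Vent valve lever. 0 = shut: across the pipe, pointing to its branch's +y; 1.571 = fully open: in line, pointing to branch +x; stops at both. At angle a it points along (sin a, cos a) in branch x, y (clockwise from above opens). Takes about 5 N pushed sideways at the sleeve, stays where left. Starts shut (0 to 0.08).
- vent_sleeve (a point): Centre of the black sleeve of the vent lever, 74 mm from the stem axis, 150 mm above the table. Sleeve 72 mm long (38 to 110 mm from the stem axis), 20 wide, 11 tall; below it, when in line, the pipe's top is at height 111 mm. y runs along the lever to its free end, x across the sleeve, z up.
- tank_lever (a joint): Tank valve lever. 0 = shut: across the pipe, pointing to its branch's +y; 1.571 = fully open: in line, pointing to branch +x; stops at both. At angle a it points along (sin a, cos a) in branch x, y (clockwise from above opens). Takes about 5 N pushed sideways at the sleeve, stays where left. Starts open; must stay so.
- tank_sleeve (a point): Centre of the black sleeve of the tank lever, 74 mm from the stem axis, 150 mm above the table. Sleeve 72 mm long (38 to 110 mm from the stem axis), 20 wide, 11 tall; below it, when in line, the pipe's top is at height 111 mm. y runs along the lever to its free end, x across the sleeve, z up.
- leak_bottle: Bystander: small upright white bottle with screw cap, 44 mm diameter, 135 mm tall, loose, standing between two branches; origin at the centre of its underside
- pump_head: Bystander: black sprayer pump head standing on the table between two branches: cap 68 mm diameter, plunger knob on top to 110 mm height; loose; origin at the centre of its underside
- bottle_cap: Bystander: drink-bottle cap, 30 mm diameter, 14 mm tall, loose on the table between two branches; origin at the centre of its underside
- grease_pot: Bystander: small open aluminium cup, 54 mm diameter, 36 mm tall, loose on the table between two branches; origin at the centre of its underside
- trigger: Bystander: black curved trigger handle of a sprayer lying on the table to the right of the branches, about 145 x 45 x 18 mm, loose; origin near its middle, at the underside
- wrench: Bystander: steel wrench lying on the table to the left of the branches, about 170 mm long, loose; origin at its middle

How it is judged:
On the way, in this order (a step that is already met when the one before it is completed fails the run):
1. the supply valve is fully shut while the vent valve is still shut (value of joint supply_lever below 0.12 rad and value of joint vent_lever below 0.2 rad), for 0.2 s.
2. the vent valve is fully open, with the supply still shut (value of joint vent_lever above 1.45 rad and value of joint supply_lever below 0.12 rad), for 0.2 s.
At the end, for the whole second after the job is handed in: Supply lever within 0.12 rad (7 degrees) of square across its pipe, vent lever and tank lever within 0.12 rad of in line with their pipes, levers at rest (all of step 2 and value of joint tank_lever above 1.45 rad and velocity of joint supply_lever between -0.05 and 0.05 rad/s and velocity of joint vent_lever between -0.05 and 0.05 rad/s); the robot touches nothing.
It fails at once if the vent valve is opened (more than 0.2 rad) while the supply valve is not shut (more than 0.2 rad from shut) (value of joint each of vent_lever, supply_lever above 0.2 rad).
It fails at once if the tank valve is turned away from open (more than 0.15 rad) (value of joint tank_lever below 1.42 rad).
It fails at once if the supply or vent lever is pinched between the fingers instead of pushed ((x of the grasp point in the frame of supply_sleeve between -0.008 and 0.008 m and y of the grasp point in the frame of supply_sleeve between -0.05 and 0.05 m and z of the grasp point in the frame of supply_sleeve between -0.02 and 0.014 m and contact force between the fingers and supply_branch above 1 N) or (x of the grasp point in the frame of vent_sleeve between -0.008 and 0.008 m and y of the grasp point in the frame of vent_sleeve between -0.05 and 0.05 m and z of the grasp point in the frame of vent_sleeve between -0.02 and 0.014 m and contact force between the fingers and vent_branch above 1 N)).
It fails at once if a loose bystander is lifted or shifted by more than 20 mm (distance of any of leak_bottle, pump_head, bottle_cap, grease_pot, trigger, wrench from where it was at the start of the episode above 0.02 m).
It also fails if it takes over 54 s, if anything falls off the work surface, if the arm or the gripper's body presses on something with over 40 N, if the wrist force passes 120 N, or if a joint passes its speed limit or range.

## Working session

There is one attempt and no reset: what is moved stays moved. The work goes in short steps, each a Python script; the robot and the scene stay as the last script left them, time stands still between calls to the robot, and variables do not carry over. Pictures are saved under pics/ and viewed, and the job is handed in when it is done.

```bash
ls; mkdir -p pics; python3 - <<'E'
from station import robot, planner, vision, order
import cv2, numpy as np
for c in ["scene","top"]:
    im=vision.capture(c); cv2.imwrite(f"pics/{c}0.png",im[:,:,::-1])
    k=vision.calibration(c); print(c,k)
    for t in ["supply_branch","vent_branch","tank_branch","supply_sleeve","vent_sleeve","tank_sleeve","manifold","leak_bottle","pump_head","bottle_cap","grease_pot","trigger","wrench"]:
        r=vision.landmark_of(c,t); print(t,[(np.round(d["xy"],1).tolist(),round(d["p"],2)) for d in r[:3]])
print(robot.read_time(),robot.read_orientation(),robot.read_tcp_pos())
E
```

```text
pics
scene {'camera_matrix': array([[475.47624483,   0.        , 282.79407061],
       [  0.        , 475.47624483, 209.71608424],
       [  0.        ,   0.        ,   1.        ]]), 'k1': -0.027922146024821442, 'camera_from_world': array([[ 0.07457671,  0.99718375,  0.00792996, -0.05591078],
       [ 0.53902551, -0.03361943, -0.84161822, -0.2069742 ],
       [-0.83898141,  0.06703957, -0.54001471,  1.50898499],
       [ 0.        ,  0.        ,  0.        ,  1.        ]])}
supply_branch [([194.5, 251.5], 0.79), ([190.6, 214.9], 0.21)]
vent_branch [([280.6, 249.9], 0.9)]
tank_branch [([364.2, 246.8], 0.94)]
supply_sleeve [([191.2, 215.7], 0.5), ([283.0, 252.0], 0.46)]
vent_sleeve [([319.0, 189.2], 0.92)]
tank_sleeve [([381.1, 208.2], 0.69), ([320.3, 251.4], 0.63)]
manifold []
leak_bottle [([332.1, 292.5], 0.91), ([196.9, 253.7], 0.53)]
pump_head [([232.3, 293.2], 0.89)]
bottle_cap [([321.8, 250.5], 0.44)]
grease_pot [([230.5, 254.8], 0.72)]
trigger [([148.6, 254.1], 0.59)]
wrench [([411.0, 245.4], 0.47), ([318.0, 188.2], 0.37)]
top {'camera_matrix': array([[439.00475769,   0.       
[... 444 characters left out ...]
.7], 0.93)]
vent_branch [([280.6, 232.0], 0.98)]
tank_branch [([204.8, 232.6], 0.82)]
supply_sleeve [([368.0, 190.5], 0.77)]
vent_sleeve [([241.2, 227.3], 0.66)]
tank_sleeve [([186.8, 189.3], 0.61)]
manifold [([284.2, 264.6], 0.57), ([322.5, 175.4], 0.24)]
leak_bottle [([242.6, 168.7], 0.75), ([283.3, 263.9], 0.61)]
pump_head [([323.7, 172.5], 0.75), ([324.0, 225.5], 0.57), ([244.0, 220.9], 0.43)]
bottle_cap [([244.9, 222.6], 0.38)]
grease_pot [([324.1, 227.0], 0.78), ([187.4, 192.9], 0.6), ([324.6, 172.8], 0.47)]
trigger [([281.3, 230.7], 0.71), ([402.8, 229.2], 0.69)]
wrench [([158.7, 221.2], 0.79)]
1.4 [-3.14158394e+00 -5.81055262e-05 -1.29001796e+00] [ 0.14551276 -0.50444311  0.25030387]
```

View pics/scene0.png

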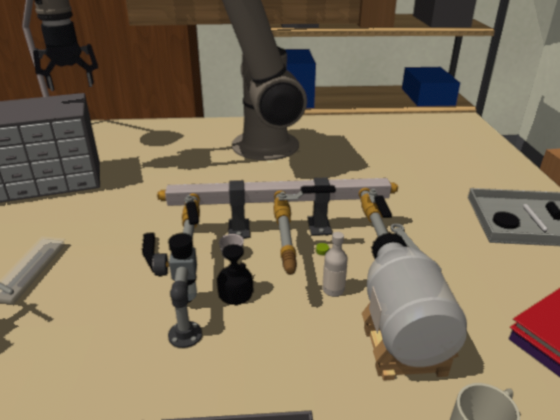

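View pics/top0.png

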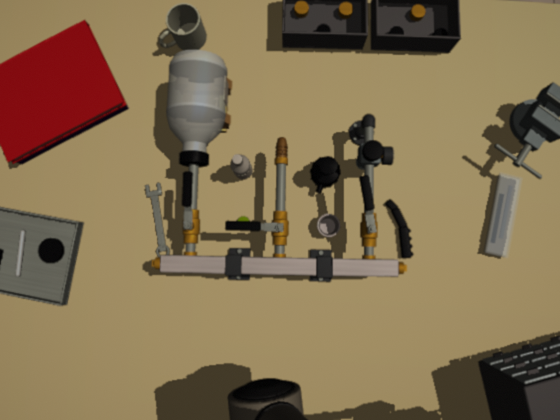

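```bash
cat > h.py <<'E'
import numpy as np, cv2
from station import robot, planner, vision, order
def ray(cam,xy,z):
    k=vision.calibration(cam);K=k["camera_matrix"];T=k["camera_from_world"]
    d=np.array([k["k1"],0,0,0,0.])
    u=cv2.undistortPoints(np.array([[xy]],float),K,d)[0,0]
    R=T[:3,:3];o=-R.T@T[:3,3];v=R.T@np.array([u[0],u[1],1])
    return o+v*(z-o[2])/v[2]
def proj(cam,P):
    k=vision.calibration(cam);T=k["camera_from_world"]
    return cv2.projectPoints(np.array(P,float).reshape(-1,3),cv2.Rodrigues(T[:3,:3])[0],T[:3,3],k["camera_matrix"],np.array([k["k1"],0,0,0,0.]))[0][:,0]
E
python3 - <<'E'
from h import *
for n,xy,z in [("sup",(358.9,232.7),0),("vent",(280.6,232),0),("tank",(204.8,232.6),0),("ss",(368,190.5),.15),("vs",(241.2,227.3),.15),("ts",(186.8,189.3),.15),("man",(284.2,264.6),0),("bottle",(242.6,168.7),0),("pump",(323.7,172.5),0),("cap",(244.9,222.6),0),("pot",(324,227),0),("trig",(402.8,229.2),0),("wr",(158.7,221.2),0)]:
    print(n,ray("top",xy,z).round(4))
for n,xy,z in [("sup",(194.5,251.5),0),("vent",(280.6,249.9),0),("tank",(364.2,246.8),0),("ss",(191.2,215.7),.15),("vs",(319,189.2),.15),("ts",(381.1,208.2),.15),("bottle",(332.1,292.5),0),("pump",(232,293),0),("cap",(321.8,250.5),0),("pot",(230.5,254.8),0)]:
    print(n,ray("scene",xy,z).round(4))
E
```

```text
sup [ 0.5394 -0.1729  0.    ]
vent [0.537  0.0121 0.    ]
tank [0.5314 0.1914 0.    ]
ss [ 0.6185 -0.1668  0.15  ]
vs [0.5376 0.0894 0.15  ]
ts [0.6128 0.2035 0.15  ]
man [0.4607 0.0018 0.    ]
bottle [0.6865 0.1068 0.    ]
pump [ 0.6816 -0.0876  0.    ]
cap [0.5573 0.0971 0.    ]
pot [ 0.551  -0.0902  0.    ]
trig [ 0.5498 -0.2774  0.    ]
wr [0.5558 0.303  0.    ]
sup [ 0.5428 -0.1787  0.    ]
vent [0.5491 0.0101 0.    ]
tank [0.5499 0.1973 0.    ]
ss [ 0.6287 -0.1642  0.15  ]
vs [0.5456 0.0886 0.15  ]
ts [0.6251 0.1984 0.15  ]
bottle [0.6926 0.1016 0.    ]
pump [ 0.681  -0.0947  0.    ]
cap [0.5571 0.1007 0.    ]
pot [ 0.5595 -0.0998  0.    ]
```

The supply branch is on the right (stem near column 369, row 232 in the top view), the vent is in the middle (281, 229), and the tank is on the left (192, 228). The supply lever points roughly in line, tilted slightly left. The vent lever is square, pointing left. Next I'll refine the pose.

```bash
python3 - <<'E'
from h import *
im=cv2.imread("pics/top0.png")
P={}
# hypothesize: stem positions, yaw from bar
e1,e2=ray("top",(161,264),.118),ray("top",(397,268),.118)
d=e1-e2; print(e1,e2,np.linalg.norm(d),np.arctan2(-d[0],d[1]))
yaw=np.arctan2(-d[0],d[1]); m=(e1+e2)/2; 
for yy in(yaw,):
  ex=np.array([np.cos(yy),np.sin(yy)]);ey=np.array([-np.sin(yy),np.cos(yy)])
  for n,o in(("sup",-.19),("vent",0),("tank",.19)):
    s=m[:2]+ex*.08+ey*o; print(n,s)
    P[n]=s
big=cv2.resize(im[140:290,140:420],None,fx=2.85,fy=2.85,interpolation=cv2.INTER_CUBIC)
def dr(p,c):
    q=proj("top",p)[0]; x=((q-[140,140]+.5)*2.85-.5).astype(int); cv2.circle(big,tuple(map(int,x)),2,c,-1)
for n,s in P.items():
    dr([*s,.15],(0,0,255)); dr([*(s+ex*.11),.15],(255,0,255)); dr([*(s+ey*.11),.15],(0,255,255)); dr([*(s+ex*.2),.1],(0,255,0))
cv2.imwrite("pics/top0z.png",big)
for t in["supply_sleeve","vent_sleeve"]:
    pass
E
```

```text
[0.45859136 0.25865249 0.118     ] [ 0.46161399 -0.23429275  0.118     ] 0.4929545106258146 0.006131702235454723
sup [ 0.54126619 -0.17732602]
vent [0.54010117 0.01267041]
tank [0.53893615 0.20266683]
```

View pics/top0z.png

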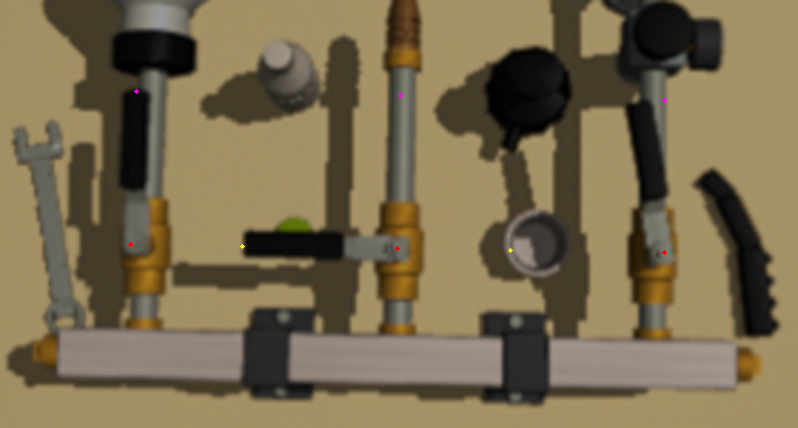

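```bash
cat >> h.py <<'E'
YAW=0.006
STEM={"supply":np.array([.541,-.178]),"vent":np.array([.540,.0122])}
ex=np.array([np.cos(YAW),np.sin(YAW)]);ey=np.array([-np.sin(YAW),np.cos(YAW)])
ZT=.152
def pose(v,a,off,r=.078,z=ZT):
    """finger on the increasing-a side by off (negative: other side)"""
    u=np.sin(a)*ex+np.cos(a)*ey; n=np.cos(a)*ex-np.sin(a)*ey
    p=STEM[v]+r*u+off*n
    return [p[0],p[1],z],[np.pi,0,np.pi/2-a+YAW]
def st():
    print("t",round(robot.read_time(),2),"tcp",np.round(robot.read_tcp_pos(),4),"F",np.round(robot.read_wrist_force(),1))
E
python3 - <<'E'
from h import *
robot.move_straight([.146,-.504,.30]); robot.move_gripper(0)
p,o=pose("supply",1.46,.042)
robot.move_to([p[0],p[1],.26],o); st(); print(robot.read_gripper_width())
robot.move_straight(p); st()
im=vision.capture("top"); cv2.imwrite("pics/top1.png",im[:,:,::-1])
im=vision.capture("scene"); cv2.imwrite("pics/scene1.png",cv2.resize(im[130:330,100:400,::-1],None,fx=2.6,fy=2.6))
E
```

```text
t 4.67 tcp [ 0.6229 -0.2118  0.2602] F [ 0.4 -0.4  0.5]
0.00012936396690670156
t 5.54 tcp [ 0.6239 -0.2111  0.1531] F [ 0.5 -0.1  0.5]
```

View pics/scene1.png

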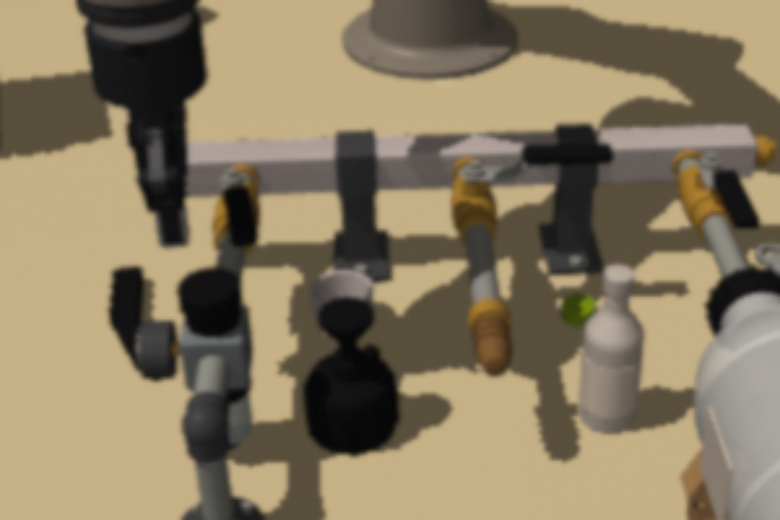

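View pics/top1.png

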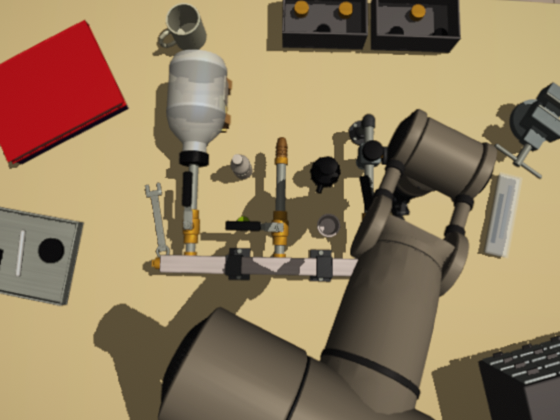

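The closed fingers are at about (172, 240) in the zoomed scene view, to the right of the supply sleeve at (240, 215), and nothing is touching. I'll start pushing.

```bash
python3 - <<'E'
from h import *
for a in [1.40,1.2,1.0,.8,.6,.4,.2,.1]:
    p,o=pose("supply",a,.021); robot.move_straight(p,o,max_speed=.1); st()
im=vision.capture("top"); cv2.imwrite("pics/top2.png",im[:,:,::-1])
im=vision.capture("scene"); cv2.imwrite("pics/scene2.png",cv2.resize(im[130:330,100:400,::-1],None,fx=2.6,fy=2.6))
E
```

```text
t 6.05 tcp [ 0.6216 -0.1839  0.1524] F [-1.1 -1.  -0.5]
t 6.4 tcp [ 0.6213 -0.1688  0.152 ] F [-0.4  0.1 -0.2]
t 6.75 tcp [ 0.6178 -0.1531  0.152 ] F [ 0.6  0.3 -0.3]
t 7.1 tcp [ 0.6112 -0.1384  0.152 ] F [0.4 0.  0.1]
t 7.45 tcp [ 0.6019 -0.1252  0.152 ] F [-0.1 -0.4 -0.6]
t 7.8 tcp [ 0.5903 -0.1141  0.152 ] F [ 0.2  0.2 -0.7]
t 8.15 tcp [ 0.5766 -0.1056  0.152 ] F [ 0.9 -0.2  0.2]
t 8.4 tcp [ 0.5694 -0.1025  0.1521] F [ 2.  -0.2 -0.2]
```

View pics/scene2.png

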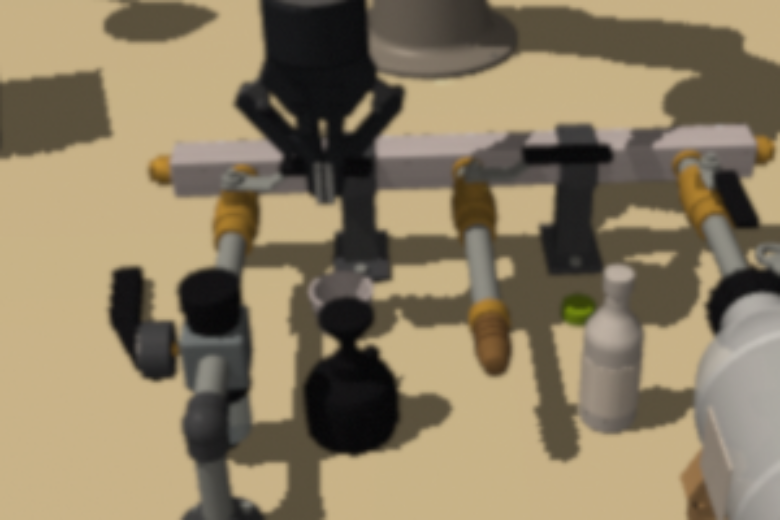

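The lever has followed the fingers. Its sleeve is at about (320, 165) in the zoomed view and nearly square. I'll push to the stop in small steps and watch the force.

```bash
python3 - <<'E'
from h import *
for a in [.06,.03,0.0,-.02,-.04,-.06,-.08]:
    p,o=pose("supply",a,.021); robot.move_straight(p,[np.pi,0,np.pi/2+YAW-max(a,0)],max_speed=.04); f=robot.read_wrist_force(); print(a,np.round(f,1),np.round(robot.read_tcp_pos(),4))
    if f[0]>14: break
p,o=pose("supply",0,.045)
robot.move_straight(p); st(); robot.move_straight([p[0],p[1],.25]); st()
p,o=pose("vent",0,-.040)
print(p)
robot.move_to([p[0]-.0,p[1],.25],o); st()
im=vision.capture("top"); cv2.imwrite("pics/top3.png",im[:,:,::-1])
im=vision.capture("scene"); cv2.imwrite("pics/scene3.png",cv2.resize(im[130:330,100:400,::-1],None,fx=2.6,fy=2.6))
E
```

```text
0.06 [ 4.7 -0.7 -1.9] [ 0.5667 -0.1015  0.1521]
0.03 [ 5.4 -0.3 -0.5] [ 0.5643 -0.1007  0.1521]
0.0 [ 5.7 -0.8 -2.7] [ 0.5622 -0.1001  0.1521]
-0.02 [11.6 -1.5 -5.3] [ 0.562  -0.1     0.1522]
-0.04 [17.3 -3.4 -9.6] [ 0.5619 -0.1001  0.1523]
t 10.08 tcp [ 0.5846 -0.0995  0.1513] F [-0.3  0.5  0.3]
t 10.88 tcp [ 0.5848 -0.0996  0.2491] F [ 0.4 -0.6  0. ]
[np.float64(0.49953272280583494), np.float64(0.0899585974442094), 0.152]
t 11.72 tcp [0.5002 0.0893 0.2498] F [-0.3  0.1  0.5]
```

View pics/scene3.png

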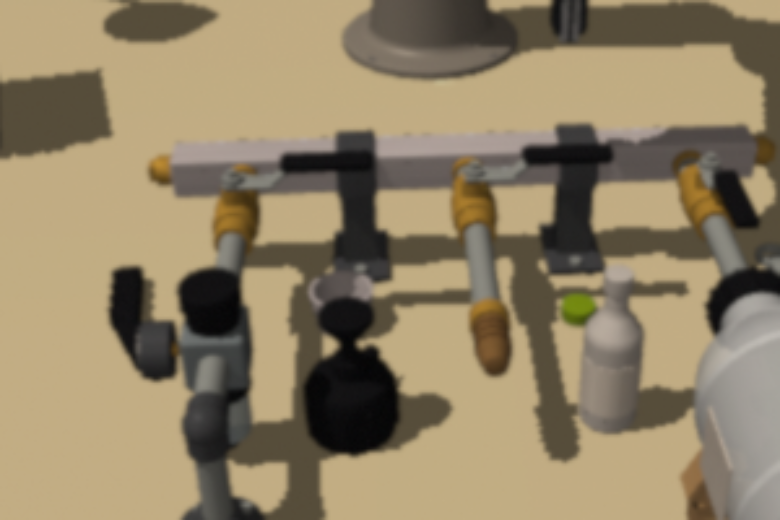

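View pics/top3.png

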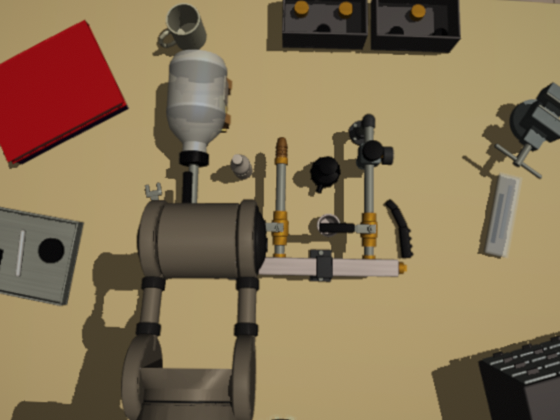

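The supply lever is shut against its stop: the force rose to 17 N at nominal angle 0, and the sleeve at (325, 160) is parallel to the bar. Now the vent.

```bash
python3 - <<'E'
from h import *
p,o=pose("vent",0,-.038)
robot.move_straight([p[0],p[1],ZT]); st()
for a in [0.1,.3,.5,.7,.9,1.1,1.3,1.45]:
    p,o=pose("vent",a,-.021); robot.move_straight(p,o,max_speed=.1); st()
for a in [1.5,1.53,1.56,1.58,1.6,1.62,1.64,1.66]:
    p,_=pose("vent",a,-.021); o=pose("vent",min(a,1.571),-.021)[1]
    robot.move_straight(p,o,max_speed=.04); f=robot.read_wrist_force(); print(a,np.round(f,1),np.round(robot.read_tcp_pos(),4))
    if f[1]>14: break
p,o=pose("vent",1.571,-.045)
robot.move_straight(p); st(); robot.move_straight([p[0],p[1],.25]); st()
robot.move_to([.42,.0,.35],[np.pi,0,0]); robot.move_to([.3,-.4,.33],[np.pi,0,0])
im=vision.capture("top"); cv2.imwrite("pics/top4.png",im[:,:,::-1])
im=vision.capture("scene"); cv2.imwrite("pics/scene4.png",cv2.resize(im[130:330,100:400,::-1],None,fx=2.6,fy=2.6))
st()
E
```

```text
t 12.62 tcp [0.5022 0.0897 0.1526] F [0.3 0.4 0.4]
t 13.03 tcp [0.5268 0.0918 0.1526] F [-0.3 -0.3  0.5]
t 13.38 tcp [0.5425 0.0928 0.1522] F [-0.3 -1.2  0.7]
t 13.72 tcp [0.5584 0.0907 0.1521] F [-0.3 -0.2 -0.5]
t 14.07 tcp [0.5737 0.0855 0.152 ] F [ 0.4  0.3 -0.4]
t 14.43 tcp [0.5876 0.0773 0.152 ] F [ 0.3  0.8 -1.2]
t 14.78 tcp [0.5996 0.0665 0.152 ] F [-0.8 -0.5 -0.4]
t 15.12 tcp [0.6092 0.0536 0.152 ] F [-0.2 -0.1 -0.2]
t 15.43 tcp [0.6146 0.0429 0.152 ] F [-0.4  0.9  0.2]
1.5 [-1.5  3.4  0.5] [0.6159 0.0396 0.152 ]
1.53 [-0.6  5.3  2.1] [0.6167 0.0373 0.152 ]
1.56 [-2.2  4.8  1.8] [0.6174 0.0348 0.152 ]
1.58 [-2.7  8.4  2.3] [0.6177 0.0341 0.152 ]
1.6 [-3.7 12.7  2.7] [0.6177 0.034  0.152 ]
1.62 [-5.  17.7  4.4] [0.6177 0.0339 0.152 ]
t 17.26 tcp [0.618  0.0574 0.152 ] F [ 0.2 -0.7 -0.7]
t 18.06 tcp [0.6173 0.0572 0.249 ] F [-0.1 -0.6 -0.6]
t 20.62 tcp [ 0.3008 -0.3992  0.3302] F [-0.1 -0.4  0.1]
```

View pics/scene4.png

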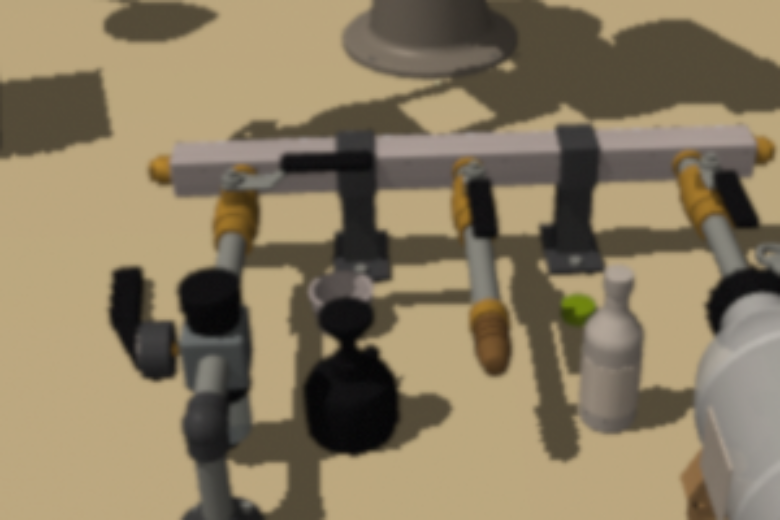

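View pics/top4.png

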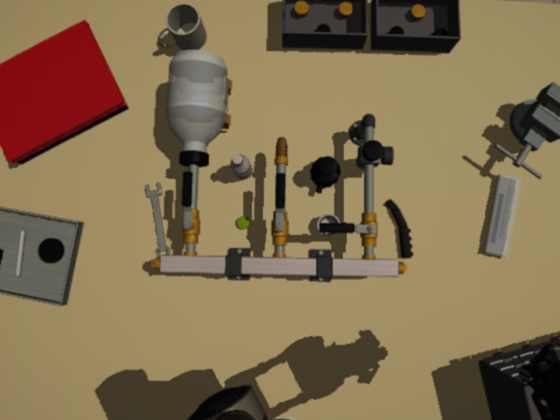

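The top view shows the supply lever square, at (340, 228). The vent lever (280, 190) and tank lever (187, 190) are in line, and the bystanders are unmoved. I'm handing the job in.

```bash
python3 - <<'E'
from h import *
order.finish_job(); st()
E
```

```text
the job is handed in; nothing more can be done
the job is handed in; nothing more can be done
```

The supply valve is shut and the vent valve is open, done in that order. I only pushed the levers, using the closed fingertips, and handed the job in at about 21 s of the 54 s allowed.

- **Supply lever:** I pushed it until the wrist force rose from about 5 N to 17 N with no further movement. That happened at the expected shut angle, so it was against its stop. I then backed off and lifted clear.
- **Vent lever:** I pushed it the same way until the force rose to about 18 N at the in-line angle.
- **Final pictures:** Both cameras, with the arm clear, show the supply lever square across its pipe and the vent and tank levers in line. The loose items look unmoved; I compared them by eye and did not measure them.
- **Not checked:** I can't read the lever angles directly, so these results rest on the contact forces and the pictures. No check failed. Early on, the two cameras put some things up to 1 to 2 cm apart. I used positions worked out from the bar in the top view, and both levers stopped where those predicted.

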